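# Slide the upper shelf board of the polish rack back into its notches

## Task

The upper shelf board of the nail polish rack has been left pulled forward over the front row of bottles. With the fingertips, push it slowly and gently back along its runners until you feel it drop into its locating notches and lie flat on the runners, then take the hand away. Do not lift the board, keep the jar and the bottle standing on it, and leave everything else where it is.

Things in the scene. Friction and masses are not known exactly. Their poses are not given: they have to be found in the camera images.
- polish_rack: Rack fixed to the table: dark side frames, pale lower shelf, open front. 290 mm deep (x -140 to +150), 324 wide (y). Origin: centre of its underside, on the table; x points front to back (the way the board slides home), z up. Dark runners along x at y +-128 to +-152, tops 140 mm high, outer guide strips to 154; back slat at x 142 to 150, 172 high. Things on the lower shelf reach up to 104 mm.
- rack_home (a point): Point fixed on the rack, rack axes: x +45, y 0, z 140 mm. The board's origin lies here when it has dropped into the notches; at the start it is 50 to 95 mm short of it along x and 7 mm higher. Notches: two in each runner, 18 mm long, 10 mm deep, centred 62 mm before and behind this point.
- shelf_board: Pale loose board, 170 (x) by 300 (y) by 10 mm, 0.3 to 0.6 kg; origin: centre of the plate's underside, axes as the rack's, 2 mm side play. Rides on two cross battens (x = +-62, 12 wide, 7 tall) until both fall into the notches. Friction about 1 to 4 N, no spring; once dropped it has 3 mm of play and the notch walls stop it dead: faster than 50 mm/s, or driven on, it strikes hard.
- board_front (a point): Middle of the board's front face, the face to push: 85 mm in front of the board's origin, 1 mm below the plate's underside. Flat and upright, 22 mm tall (11 above and below this point): the plate's edge and under it an apron 236 mm wide that hangs between the runners. Moves with the board.
- gel_jar: White gel jar with a brass-coloured lid, 57 mm across, 39 mm tall, about 90 g, standing loose on the rear half of the board; origin at the centre of its underside, z up its axis.
- red_polish: Red nail polish bottle with a black cap, 34 mm across, 66 mm tall, about 60 g, standing loose on the rear half of the board; origin at the centre of its underside, z up its axis.
- pink_polish: Pink nail polish bottle, pink glass with a black cap, 32 mm across, 72 mm tall, standing in the front row of the rack's lower shelf, which is at 32 mm above the table; origin at the centre of its underside, z up its axis. Not to be disturbed.
- teal_polish: Teal nail polish bottle, teal glass with a black cap, 32 mm across, 72 mm tall, standing in the front row of the rack's lower shelf, which is at 32 mm above the table; origin at the centre of its underside, z up its axis. Not to be disturbed.
- plum_polish: Plum nail polish bottle, plum glass with a black cap, 32 mm across, 72 mm tall, standing in the front row of the rack's lower shelf, which is at 32 mm above the table; origin at the centre of its underside, z up its axis. Not to be disturbed.
- buffer_block: Lilac nail buffer block 95 by 27 by 27 mm lying on the table; origin at the centre of its underside, x along its length. Not to be disturbed.
- cream_tub: White round cream tub, pale green lid, 76 mm across, 54 mm tall, on the table; origin at the centre of its underside. Not to be disturbed.
- brush_pot: Amber glass pot with brushes in it, 72 mm across, 90 mm tall to the rim, brushes to about 165 mm, on the table; origin at the centre of its underside. Not to be disturbed.
Things that resemble listed ones, but are neither listed nor needed, are in the scene too. What is shaped like the red_polish but blue or green is not meant.

How it is judged:
On the way, in this order (a step that is already met when the one before it is completed fails the run):
1. the fingertips push the board while it still rides on top of the runners (contact force between the fingers and shelf_board above 0.3 N and z of shelf_board in the frame of rack_home above 0.005 m and x of shelf_board in the frame of rack_home below -0.01 m), for 0.1 s.
2. the board has dropped into the notches and lies flat on the runners (z of shelf_board in the frame of rack_home between -0.003 and 0.003 m and x of shelf_board in the frame of rack_home between -0.006 and 0.006 m and y of shelf_board in the frame of rack_home between -0.006 and 0.006 m and angle between shelf_board's own z axis and vertical below 0.03 rad and angle between the x axis of shelf_board and the x axis of polish_rack, either way round below 0.04 rad), for 0.2 s.
At the end, for the whole second after the job is handed in: The board lies in its notches: origin within 3 mm in height and 6 mm along and across of rack_home, level within 0.03 rad, square within 0.04 rad, at rest; the jar and red bottle stand upright on it (0.15 rad); all other bottles and things stand upright within 15 mm of their places (all of step 2 and linear speed of each of shelf_board, gel_jar, red_polish below 0.02 m/s and angle between each of gel_jar, red_polish, pink_polish, teal_polish, plum_polish, buffer_block, cream_tub, brush_pot's own z axis and vertical below 0.15 rad and z of gel_jar in the frame of shelf_board between 0.006 and 0.016 m and z of red_polish in the frame of shelf_board between 0.006 and 0.016 m and distance of each of pink_polish, teal_polish, plum_polish, buffer_block, cream_tub, brush_pot from where it was at the start of the episode below 0.015 m); the robot touches nothing.
It fails at once if the board is lifted off its runners (more than 12 mm above riding height) or tipped by more than 0.15 rad (z of shelf_board in the frame of rack_home above 0.019 m or angle between shelf_board's own z axis and vertical above 0.15 rad).
It fails at once if the board is pushed roughly (more than 45 N from the fingers) (contact force between the fingers and shelf_board above 45 N).
It fails at once if the jar or the bottle on the board tips over (0.5 rad) or falls off it (angle between any of gel_jar, red_polish's own z axis and vertical above 0.5 rad or z of any of gel_jar, red_polish in the frame of shelf_board below -0.01 m or z of any of gel_jar, red_polish in the frame of shelf_board above 0.03 m).
It fails at once if another bottle or a thing on the table is moved by more than 15 mm (distance of any of pink_polish, teal_polish, plum_polish, buffer_block, cream_tub, brush_pot from where it was at the start of the episode above 0.015 m).
It also fails if it takes over 42 s, if anything falls off the work surface, if the arm or the gripper's body presses on something with over 40 N, if the wrist force passes 120 N, or if a joint passes its speed limit or range.

## Robot

A 6-joint arm with a two-finger parallel gripper is mounted at the origin on the work surface. World frame = base frame: x ahead of the robot, y to its left, z up, the work surface at z = 0. Lengths are in m, angles in rad, forces in N, time in s.
With the tool pointing down it reaches from about 0.3 to 0.875 m from the base axis. Payload 6.4 kg.
Tool frame: the origin (TCP) lies between the finger pads; the fingertips stand ctrl.tip_reach ahead of it and the grasp point (between the pads) lies 11 mm behind it (ctrl.tip_reach is the distance from the TCP to the fingertips, in m); z points along the fingers, x is the direction in which the jaws open and shut, and the axes are right-handed (so a half turn about z gives the same grasp; the last joint's range is limited). The gripper opens to 85 mm and grips with 20 to 120 N. Pads are 22 mm wide; open, the fingers measure 114 mm over their backs; the gripper's body (76 mm by 85 mm) begins 54 mm behind the grasp point. The pads swing forward as they close: fully open they stand 13 mm farther back than shut.
Start: joints at [-1.37, 0.181, 1.607, -0, 1.354, -0.206], TCP at [0.228, -0.528, 0.239] pointing down, gripper open.
Joint ranges: [-2.99, 2.99], [-0.89, 2.07], [0.3, 2.58], [-1.14, 4.28], [0, 2.63], [-3.12, 3.12]. Speed limits (rad/s): [2.57, 2.57, 3.01, 3.14, 3.14, 3.14].

## Interface

Orientations are given as a unit quaternion [w, x, y, z].
In Python, from bench import telemetry, viewer, ticket, nets, ctrl gives the robot as it stands.
- The arm moves only by the tool step_arm, never from a script. Its argument "plan" is a list of rows, each a list of 2 entries, a list of its own where there are three numbers: the shift along the tool's x, y, z in m, then the turn, a rotation vector about the tool's x, y, z in degrees. A call has 1 to 5 rows; each row is the pose to reach, as a shift and turn from the pose commanded when the call began, along the tool's axes at that moment; what a row does not reach only later rows make up. A row lasts 1/10 s, in which the tool goes at most 50 mm and 8.59 degrees, less where a joint would pass 70% of its speed; a pose out of reach is approached as far as the arm can. A call with a gripper value outside its range is refused whole. "fingers" is the opening in per cent of the stroke, from 0 (shut) to 100 (fully open), set as the call begins (left out, the last holds). The fingers move at their own pace and stop on an object; the grip force is fixed at half the most. Time passes only in rows, so rows that repeat a pose let the fingers close. It gives the time, the measured TCP pose, the force and the opening at its end, in the units of the state.
- telemetry.get_obs(): the state, without advancing time (a new reading comes with each control period).
- viewer.camera(name): name is "side" or "top" or "wrist"; returns the picture (480x640x3 uint8, red, green, blue); there is no depth.
- viewer.get_calibration(name): a dict with "K" (3x3 intrinsics, pixels), "origin" and "orientation" of the camera in the world. Camera axes: x right, y up, looking along -z (the intrinsics and any distortion apply to the point x, -y, -z); pixel columns grow to the right and rows downward; lengths in m; the calibration is good to about 2 mm. A picture is of the moment at which its call begins: read the wrist's pose just before it. get_calibration takes no time and is no camera call; for the wrist camera it gives the pose at the moment of the call.
- ticket.hand_in(): hands the job in, once; it reports no verdict.
Trained networks look in the newest picture that a camera, given by its name, has taken for a name from the list of things; names that differ only in an ending like _2 or _b are one class to them, and where a whole thing is asked for, a point or a joint stands for the part that bears it (a point fixed in the world has none). Each returns a list of dicts, best first, with "score" (0 to 1); they miss things now and then, are a little off and sometimes report something else, mostly with a low value. They report only what shows in the picture. A call takes as long as a camera call. They do not tell look-alikes from the thing itself.
- nets.boxes_of(thing, camera): "extent" ([left, top, right, bottom] in pixels, round what is visible of it).
The state is a dict: "time_s": time; "q": joint angles; "dq": joint speeds; "joint_efforts": joint torques, N m; "eef_pos": TCP position; "eef_rot": TCP orientation; "wrist_force": force on the tool from outside, world axes, zero at the start; "torque": the same for the moment, N m; "opening": opening from 0.0 (shut) to 1.0 (fully open).
Only numpy, scipy, OpenCV 4.12 (cv2) and the standard library are available. Lean on these libraries where they do the work, as an engineer would, in place of code of your own. Each camera call takes 0.05 s, during which the arm holds its last target.

## Working session

There is one attempt and no reset: what is moved stays moved. The work goes in short steps, Python scripts to look and compute and a tool call to move; the robot and the scene stay as the last step left them, time stands still between calls to the robot, and variables do not carry over. Pictures are saved under pics/ and viewed, and the job is handed in when it is done.

Besides the shell and the picture viewer there is one more tool, called as name(argument=value, ...) on one line, values as JSON. step_arm: Moves the arm, as the interface text tells. Its arguments: {"type":"object","properties":{"plan":{"type":"array"},"fingers":{"type":"number"}},"required":["plan"]}

```bash
mkdir -p pics; ls; cat > h.py <<'E'
import numpy as np,cv2
from bench import telemetry, viewer, ticket, nets, ctrl
def shot(n,f):
    im=np.array(viewer.camera(n)); cv2.imwrite('pics/'+f,im[:,:,::-1]); return im
E
python3 - <<'E'
from h import *
np.set_printoptions(precision=4,suppress=True)
o=telemetry.get_obs()
for k,v in o.items(): print(k,v)
print(ctrl.tip_reach)
for n in ['side','top']:
    shot(n,n+'0.png'); print(n,viewer.get_calibration(n))
for t in ['polish_rack','shelf_board','gel_jar','red_polish','pink_polish']:
    for n in ['side','top']:
        print(t,n,nets.boxes_of(t,n)[:2])
E
```

```text
pics
time_s 0.0
q [-1.3703  0.1816  1.608  -0.      1.3538 -0.2063]
dq [-0.0003 -0.0001 -0.0009  0.0002  0.0006 -0.0007]
joint_efforts [ -0.0011 -44.4876 -35.1332  -0.0005   0.009   -0.    ]
eef_pos [ 0.2274 -0.5275  0.2384]
eef_rot [-0.0006  0.8354 -0.5497 -0.0006]
wrist_force [0.9192 0.2796 0.1166]
torque [ 0.0594  0.01   -0.0117]
opening 1.0002450934100946
0.008
side {'K': array([[516.3016,   0.    , 320.0642],
       [  0.    , 516.3016, 235.5843],
       [  0.    ,   0.    ,   1.    ]]), 'origin': array([ 0.2841, -0.8019,  1.0441]), 'orientation': array([ 0.9182,  0.3554, -0.0642, -0.1627])}
top {'K': array([[440.0103,   0.    , 319.1531],
       [  0.    , 440.0103, 241.0578],
       [  0.    ,   0.    ,   1.    ]]), 'origin': array([ 0.4005, -0.0126,  1.3522]), 'orientation': array([-0.7037, -0.0561,  0.0548,  0.7062])}
polish_rack side [{'extent': [282.4, 188.2, 453.8, 358.0], 'score': 0.58}]
polish_rack top [{'extent': [296.8, 170.5, 420.2, 284.6], 'score': 0.86}]
shelf_board side [{'extent': [301.7, 201.4, 415.2, 317.0], 'score': 0.84}, {'extent': [285.9, 189.1, 453.5, 356.2], 'score': 0.73}]
shelf_board top [{'extent': [304.1, 200.0, 416.8, 270.7], 'score': 0.97}]
gel_jar side []
gel_jar top [{'extent': [322.7, 204.4, 341.0, 227.8], 'score': 0.87}]
red_polish side [{'extent': [357.3, 368.3, 374.5, 387.9], 'score': 0.87}, {'extent': [372.6, 255.3, 391.3, 287.1], 'score': 0.68}]
red_polish top [{'extent': [386.2, 215.2, 397.5, 227.6], 'score': 0.61}, {'extent': [423.2, 210.0, 429.7, 221.1], 'score': 0.58}]
pink_polish side [{'extent': [309.6, 257.1, 314.8, 266.9], 'score': 0.57}]
pink_polish top []
```

View pics/side0.png

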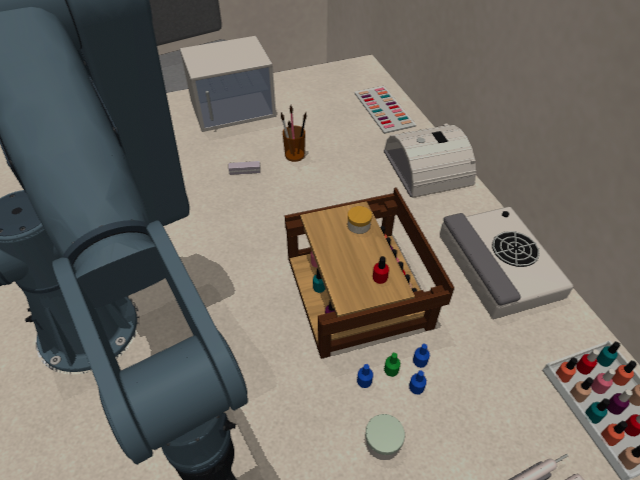

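View pics/top0.png

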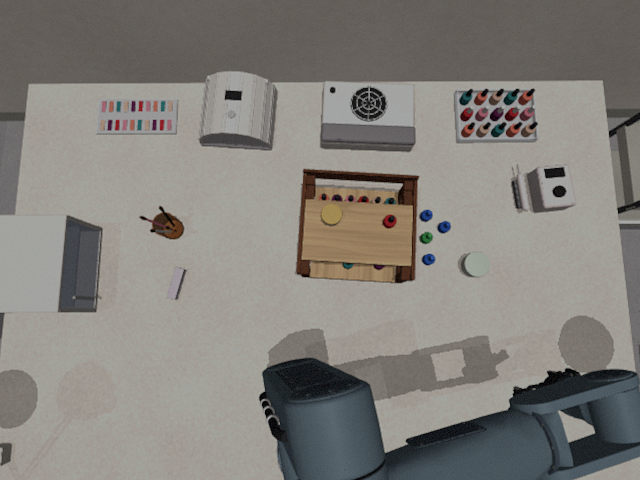

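```bash
python3 - <<'E'
import cv2
a=cv2.imread('pics/top0.png')[150:310,270:470]; cv2.imwrite('pics/topz.png',cv2.resize(a,None,fx=4,fy=3.75,interpolation=cv2.INTER_CUBIC))
a=cv2.imread('pics/side0.png')[180:380,260:480]; cv2.imwrite('pics/sidez.png',cv2.resize(a,None,fx=3,fy=3,interpolation=cv2.INTER_CUBIC))
E
```

```text
(no output)
```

View pics/topz.png

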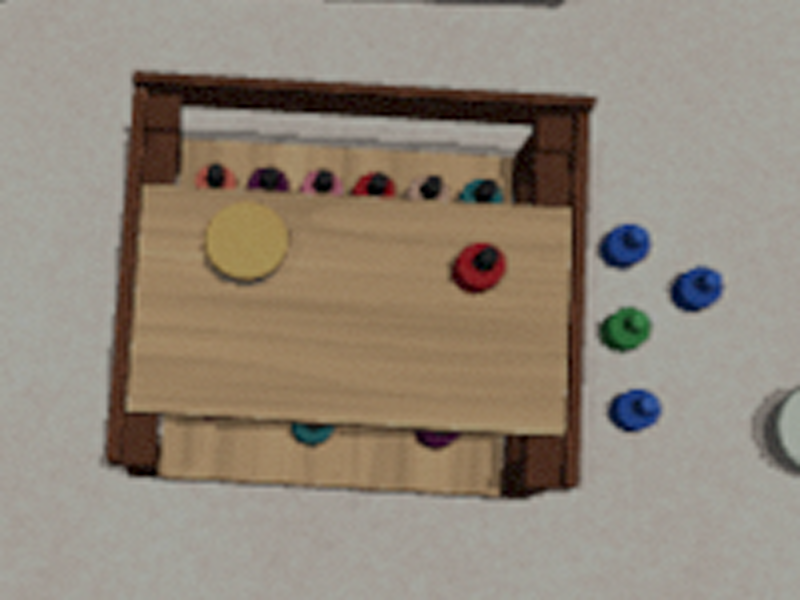

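View pics/sidez.png

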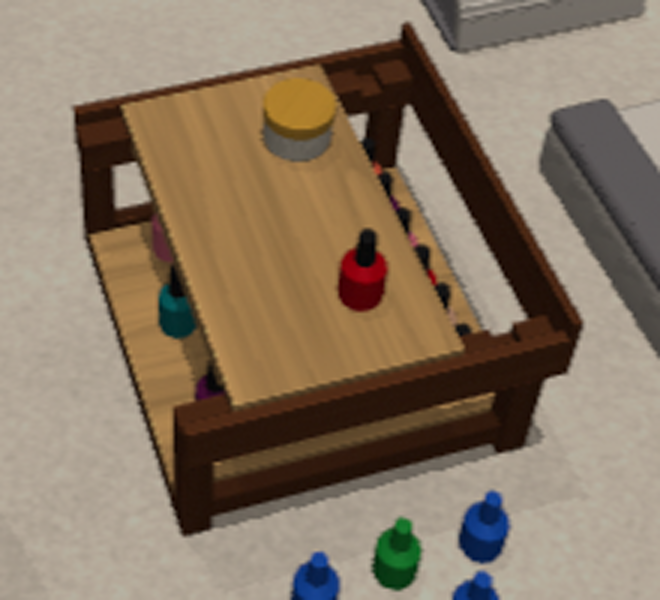

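The top view shows the board (front edge about px (302,259)–(411,266)) with the jar at (331,214) and the red bottle at (390,221). The only red bottle on the board is that one; the blue and green ones stand on the table to the right of the rack. The front row is teal, plum and pink, seen under the front edge. Next I fit poses from the corners.

```bash
cat > fit.py <<'E'
from h import *
from scipy.optimize import least_squares
from scipy.spatial.transform import Rotation as R
C={n:viewer.get_calibration(n) for n in ['side','top']}
def proj(n,p):
    c=C[n];q=c['orientation'];r=R.from_quat([q[1],q[2],q[3],q[0]])
    v=r.inv().apply(np.atleast_2d(p)-c['origin']); v=v*[1,-1,-1]
    u=v@c['K'].T; return u[:,:2]/u[:,2:]
def place(s,p):
    r=R.from_euler('z',s[2]).as_matrix(); return np.array(p)@r.T+[s[0],s[1],0]
def fit(obs):
    def f(s): return np.concatenate([(proj(n,place(s,[p]))[0]-px) for n,p,px in obs])
    b=least_squares(f,[0.5,0,0],loss='soft_l1'); return b.x,f(b.x).reshape(-1,2)
E
python3 - <<'E'
from fit import *
np.set_printoptions(precision=4,suppress=True)
T=lambda x,y:(270+x/4,150+y/3.75)
S=lambda x,y:(260+x/3,180+y/3)
h=.157
B=[('top',(-.085,.15,h),T(127,410)),('top',(-.085,-.15,h),T(565,435)),('top',(.085,.15,h),T(145,183)),('top',(.085,-.15,h),T(572,207)),
('side',(-.085,.15,h),S(123,105)),('side',(.085,.15,h),S(325,68)),('side',(.085,-.15,h),S(465,350)),('side',(-.085,-.15,h),S(232,405))]
K=[('top',(.15,.162,.172),T(135,72)),('top',(.15,-.162,.172),T(595,98)),('top',(-.14,.162,.154),T(108,460)),('top',(-.14,-.162,.154),T(578,487)),
('side',(-.14,-.162,.154),S(177,410)),('side',(.15,-.162,.172),S(578,325)),('side',(.15,.162,.172),S(405,28)),('side',(-.14,.162,.154),S(75,108))]
for o in (B,K):
    for cam in (None,'top','side'):
        s,r=fit([k for k in o if cam in(None,k[0])]); print(cam,s,np.degrees(s[2])); 
        if cam is None: print(r)
E
```

```text
None [ 0.6168 -0.1189 -0.0724] -4.149240489556636
[[ 0.0621 -1.3151]
 [ 0.341  -0.4675]
 [ 0.1303 -1.1055]
 [ 0.8009 -0.3439]
 [-0.768  -0.3027]
 [-1.5813 -1.3404]
 [-0.5018  0.1268]
 [-0.1858  0.5199]]
top [ 0.6146 -0.118  -0.0657] -3.7650168244907714
side [ 0.6184 -0.1197 -0.0791] -4.53080136218717
None [ 0.6312 -0.1188 -0.0718] -4.113476482008483
[[-0.1841 -0.7555]
 [ 1.0701 -0.1077]
 [-1.0425 -0.0302]
 [ 0.3506  0.8858]
 [ 0.4896  8.748 ]
 [ 0.0366 -0.2127]
 [ 0.3479 -1.9056]
 [-2.3987 -0.8494]]
top [ 0.6313 -0.1187 -0.0654] -3.7474859696427223
side [ 0.6323 -0.1182 -0.0803] -4.602204186282598
```

```bash
cat > go.py <<'E'
from fit import *
import sys
np.set_printoptions(precision=4,suppress=True)
def delta(pos,yaw_rack=-0.072):
    o=telemetry.get_obs();q=o['eef_rot'];r=R.from_quat([q[1],q[2],q[3],q[0]])
    y=yaw_rack;M=np.array([[np.sin(y),-np.cos(y),0],[-np.cos(y),-np.sin(y),0],[0,0,-1]]).T
    # columns: tool x=-rack y, tool y=-rack x, tool z=down
    rel=r.inv()*R.from_matrix(M)
    print('pos',o['eef_pos'],'shift',r.inv().apply(np.array(pos)-o['eef_pos']),'turn',np.degrees(rel.as_rotvec()))
    print('F',o['wrist_force'],'t',o['time_s'],'open',o['opening'],'tip',ctrl.tip_reach,'q6',o['q'])
if __name__=='__main__': delta([float(a) for a in sys.argv[1:4]])
E
python3 go.py 0.46 -0.108 0.24
```

```text
pos [ 0.2275 -0.5281  0.2393] shift [-0.2938 -0.3797 -0.0007] turn [ 0.0004 -0.001  27.4338]
F [-0.4627  0.7113  1.1235] t 0.6 open 1.0019194252783699 tip 0.008 q6 [-1.3703  0.1808  1.607  -0.      1.3538 -0.2063]
```

step_arm(plan=[[[-0.03,-0.038,0],[0,0,3]],[[-0.06,-0.076,0],[0,0,6]],[[-0.09,-0.114,0],[0,0,9]],[[-0.12,-0.152,0],[0,0,12]],[[-0.15,-0.19,0],[0,0,14]]], fingers=0)

```text
time_s: 1.1
eef_pos: [0.3432, -0.3135, 0.2395]
eef_rot: [0.0, 0.761, -0.648, 0.0]
wrist_force: [0.6, -0.5, 0.7]
opening: 0.146
```

```bash
python3 go.py 0.46 -0.108 0.24
```

```text
pos [ 0.3432 -0.3135  0.2395] shift [-0.1843 -0.148  -0.0006] turn [-0.0276 -0.0279 13.2873]
F [ 0.6047 -0.5292  0.7095] t 1.1 open 0.14611515285715893 tip 0.008 q6 [-0.9965 -0.0736  1.8733  0.0002  1.3412  0.4144]
```

step_arm(plan=[[[-0.037,-0.029,0],[0,0,3]],[[-0.074,-0.058,0],[0,0,6]],[[-0.11,-0.088,0],[0,0,9]],[[-0.147,-0.118,0],[0,0,12]],[[-0.183,-0.147,0],[0,0,13.3]]])

```text
time_s: 1.6
eef_pos: [0.4589, -0.1089, 0.2397]
eef_rot: [0.0, -0.681, 0.732, -0.001]
wrist_force: [1.0, -0.5, 0.5]
opening: 0.002
```

step_arm(plan=[[[0,0,0],[0,0,0]],[[0,0,0],[0,0,0]]])

```text
time_s: 1.8
eef_pos: [0.4584, -0.1098, 0.2393]
eef_rot: [-0.0, -0.683, 0.73, -0.0]
wrist_force: [0.2, 0.3, 0.4]
opening: -0.002
```

```bash
python3 go.py 0.49 -0.110 0.1435; python3 - <<'E'
from h import *
for n in ['side','wrist']: shot(n,n+'1.png')
c=viewer.get_calibration('wrist');print(c)
a=cv2.imread('pics/side1.png')[180:380,240:480]; cv2.imwrite('pics/sidez1.png',cv2.resize(a,None,fx=3,fy=3,interpolation=cv2.INTER_CUBIC))
E
```

```text
pos [ 0.4584 -0.1098  0.2393] shift [-0.0019 -0.0315  0.0958] turn [ 0.0023 -0.0216  0.3271]
F [0.2402 0.2754 0.404 ] t 1.8 open -0.001909190817729952 tip 0.008 q6 [-0.4873 -0.0571  1.8581 -0.0004  1.3405  1.1498]
{'K': array([[365.33047203,   0.        , 320.53630834],
       [  0.        , 365.33047203, 237.61052003],
       [  0.        ,   0.        ,   1.        ]]), 'origin': array([ 0.5305425 , -0.11754658,  0.37377465]), 'orientation': array([-0.67468504,  0.09966244, -0.10625082,  0.72358708])}
```

View pics/wrist1.png

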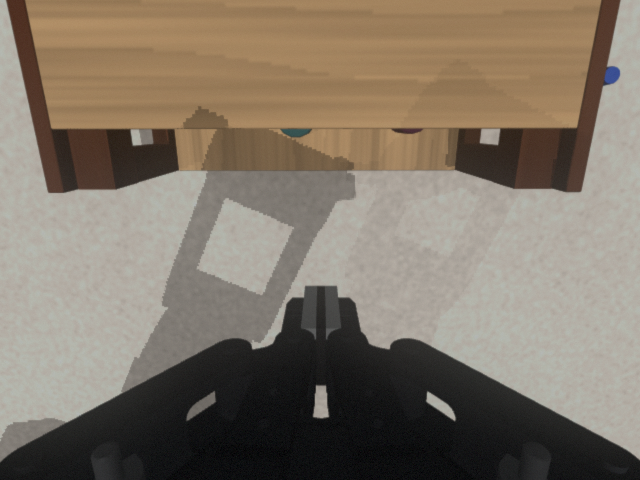

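View pics/sidez1.png

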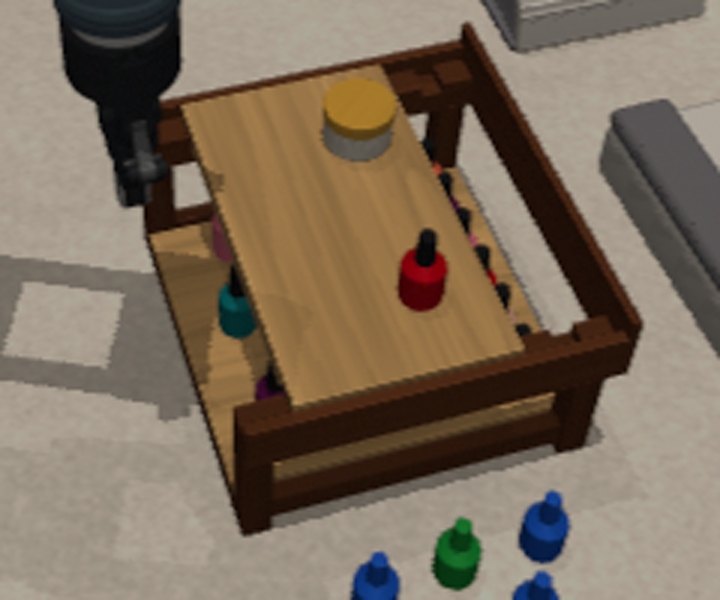

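```bash
python3 - <<'E'
from h import *
from scipy.spatial.transform import Rotation as R
c=viewer.get_calibration('wrist');q=c['orientation'];r=R.from_quat([q[1],q[2],q[3],q[0]])
def ray(u,v,z):
    k=np.linalg.inv(c['K'])@[u,v,1];d=r.apply(k*[1,-1,-1]);return c['origin']+d*(z-c['origin'][2])/d[2]
a=cv2.imread('pics/wrist1.png');g=cv2.cvtColor(a,cv2.COLOR_BGR2GRAY).astype(float)
for u in (100,250,320,370,500,560): 
    col=np.diff(g[110:150,u-2:u+3].mean(1)); print(u,110+np.argmin(col))
A=ray(100,128.5,.157);B=ray(560,128.5,.157);print(A,B,np.degrees(np.arctan2(A[0]-B[0],A[1]-B[1])),ray(320,128.5,.157))
print('corners',ray(52,128.5,.157),ray(578,128.5,.157), 'guide fronts',ray(48,192,.154),ray(582,192,.154),'inner', ray(64,190,.154),ray(567,190,.154))
E
```

```text
100 128
250 127
320 127
370 127
500 127
560 127
[0.53880123 0.00731989 0.157     ] [ 0.52056189 -0.25358852  0.157     ] 3.998874056986166 [ 0.53008278 -0.11739506  0.157     ]
corners [0.5407023  0.03451404 0.157     ] [ 0.51984741 -0.26380896  0.157     ] guide fronts [0.50482802 0.04937579 0.154     ] [ 0.48223421 -0.27315586  0.154     ] inner [0.50534791 0.03939351 0.154     ] [ 0.48410085 -0.26393344  0.154     ]
```

step_arm(plan=[[[0,-0.008,0.019],[0,0,0.2]],[[0,-0.016,0.038],[0,0,0.2]],[[0,-0.024,0.057],[0,0,0.2]],[[0,-0.032,0.076],[0,0,0.2]],[[0,-0.038,0.095],[0,0,0.2]]])

```text
time_s: 2.4
eef_pos: [0.4959, -0.1155, 0.1436]
eef_rot: [-0.0, -0.68, 0.734, -0.0]
wrist_force: [-0.7, -0.2, 0.4]
opening: -0.004
```

step_arm(plan=[[[0,-0.003,0],[0,0,0]],[[0,-0.006,0],[0,0,0]],[[0,-0.009,0],[0,0,0]],[[0,-0.012,0],[0,0,0]],[[0,-0.014,0],[0,0,0]]])

```text
time_s: 2.9
eef_pos: [0.5107, -0.1148, 0.1453]
eef_rot: [0.0, -0.681, 0.733, -0.001]
wrist_force: [0.5, 0.7, 0.3]
opening: -0.003
```

```bash
python3 go.py 0.520 -0.114 0.144; python3 - <<'E'
from h import *
for n in ['side','wrist']: shot(n,n+'2.png')
a=cv2.imread('pics/side2.png')[180:380,240:480]; cv2.imwrite('pics/sidez2.png',cv2.resize(a,None,fx=3,fy=3,interpolation=cv2.INTER_CUBIC))
E
```

```text
pos [ 0.5107 -0.1148  0.1453] shift [-0.0015 -0.0092  0.0013] turn [-0.0937 -0.0373 -0.0756]
F [0.4556 0.6578 0.2501] t 2.9 open -0.002503398900776511 tip 0.008 q6 [-0.4482  0.1726  1.8206 -0.      1.1466  1.196 ]
```

View pics/wrist2.png

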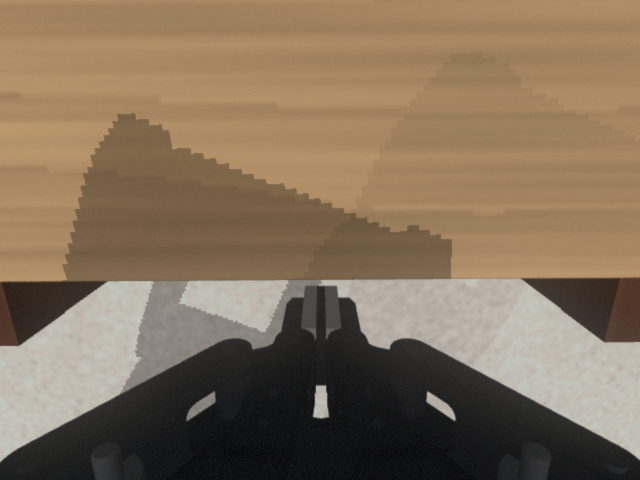

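View pics/sidez2.png

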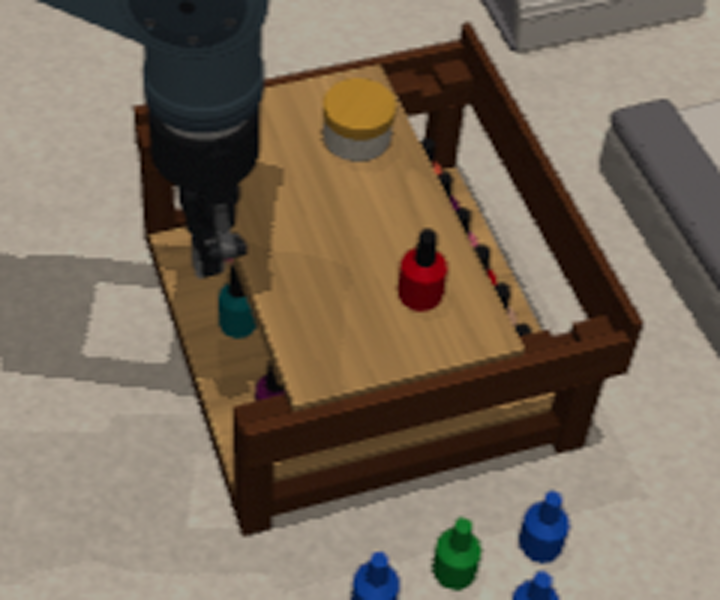

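The wrist view shows the board's front edge at row 280 and the fingertips just in front of it at row 286. I'll push gently from here.

step_arm(plan=[[[0,-0.002,0.0005],[0,0,0]],[[0,-0.004,0.001],[0,0,0]],[[0,-0.006,0.001],[0,0,0]],[[0,-0.008,0.001],[0,0,0]],[[0,-0.01,0.001],[0,0,0]]])

```text
time_s: 3.5
eef_pos: [0.5201, -0.1152, 0.1432]
eef_rot: [-0.0, -0.681, 0.732, 0.0]
wrist_force: [-0.8, -0.6, 0.8]
opening: 0.003
```

step_arm(plan=[[[0,-0.002,0],[0,0,0]],[[0,-0.004,0],[0,0,0]],[[0,-0.006,0],[0,0,0]],[[0,-0.008,0],[0,0,0]],[[0,-0.01,0],[0,0,0]]])

```text
time_s: 4.0
eef_pos: [0.53, -0.1159, 0.1432]
eef_rot: [-0.0, -0.681, 0.733, 0.0]
wrist_force: [-1.8, 0.3, -0.4]
opening: 0.005
```

```bash
python3 go.py 0.580 -0.118 0.144; python3 - <<'E'
from h import *
for n in ['side','wrist']: shot(n,n+'3.png')
a=cv2.imread('pics/side3.png')[180:380,240:480]; cv2.imwrite('pics/sidez3.png',cv2.resize(a,None,fx=3,fy=3,interpolation=cv2.INTER_CUBIC))
E
```

```text
pos [ 0.53   -0.1159  0.1432] shift [-0.0015 -0.05   -0.0008] turn [ 0.013   0.0047 -0.0691]
F [-1.8395  0.3287 -0.3713] t 4.0 open 0.004964545874836558 tip 0.008 q6 [-0.4341  0.217   1.7724 -0.      1.1525  1.2099]
```

View pics/wrist3.png

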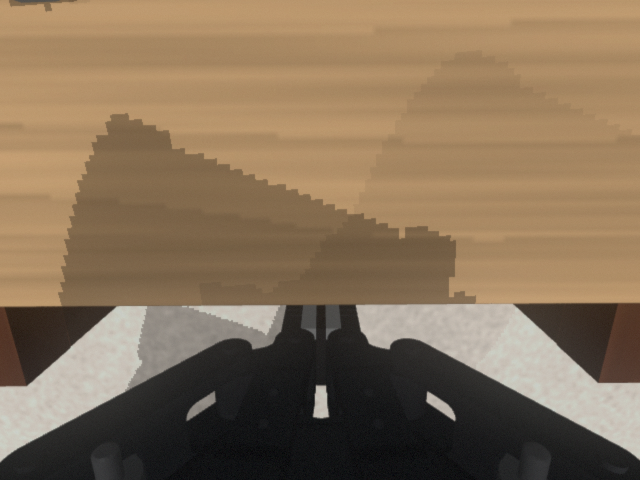

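View pics/sidez3.png

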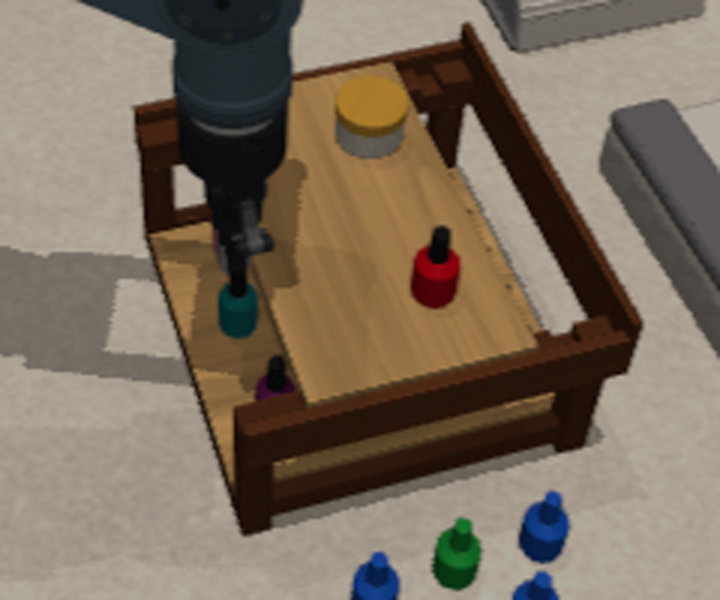

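Contact confirmed: the edge is at row 303 against the fingertips, and in the side view the board, jar and red bottle have shifted by about 11 mm. About 50 mm remain.

step_arm(plan=[[[0,-0.0025,0],[0,0,0]],[[0,-0.005,0],[0,0,0]],[[0,-0.0075,0],[0,0,0]],[[0,-0.01,0],[0,0,0]],[[0,-0.0125,0],[0,0,0]]])

```text
time_s: 4.6
eef_pos: [0.5426, -0.1168, 0.1432]
eef_rot: [-0.0, -0.681, 0.733, 0.0]
wrist_force: [-0.6, 0.5, 0.3]
opening: -0.004
```

step_arm(plan=[[[0,-0.0025,0],[0,0,0]],[[0,-0.005,0],[0,0,0]],[[0,-0.0075,0],[0,0,0]],[[0,-0.01,0],[0,0,0]],[[0,-0.0125,0],[0,0,0]]])

```text
time_s: 5.1
eef_pos: [0.5551, -0.1177, 0.1432]
eef_rot: [-0.0, -0.681, 0.732, 0.0]
wrist_force: [-0.9, 0.0, 0.1]
opening: -0.001
```

step_arm(plan=[[[0,-0.002,0],[0,0,0]],[[0,-0.004,0],[0,0,0]],[[0,-0.006,0],[0,0,0]],[[0,-0.008,0],[0,0,0]],[[0,-0.01,0],[0,0,0]]])

```text
time_s: 5.6
eef_pos: [0.565, -0.1185, 0.1433]
eef_rot: [0.0, -0.681, 0.732, 0.0]
wrist_force: [-1.8, -0.7, -1.7]
opening: 0.001
```

```bash
python3 go.py 0.580 -0.118 0.144; python3 - <<'E'
from h import *
for n in ['side','wrist']: shot(n,n+'4.png')
a=cv2.imread('pics/side4.png')[180:380,240:480]; cv2.imwrite('pics/sidez4.png',cv2.resize(a,None,fx=3,fy=3,interpolation=cv2.INTER_CUBIC))
E
```

```text
pos [ 0.565  -0.1185  0.1433] shift [-0.0015 -0.0149 -0.0007] turn [ 0.0006  0.0015 -0.0664]
F [-1.7691 -0.6895 -1.6829] t 5.6 open 0.0008383472388721269 tip 0.008 q6 [-0.4122  0.2885  1.6827  0.      1.1703  1.2318]
```

View pics/wrist4.png

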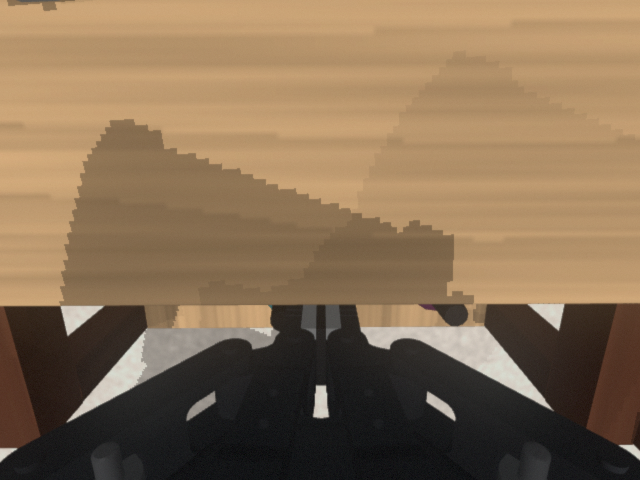

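View pics/sidez4.png

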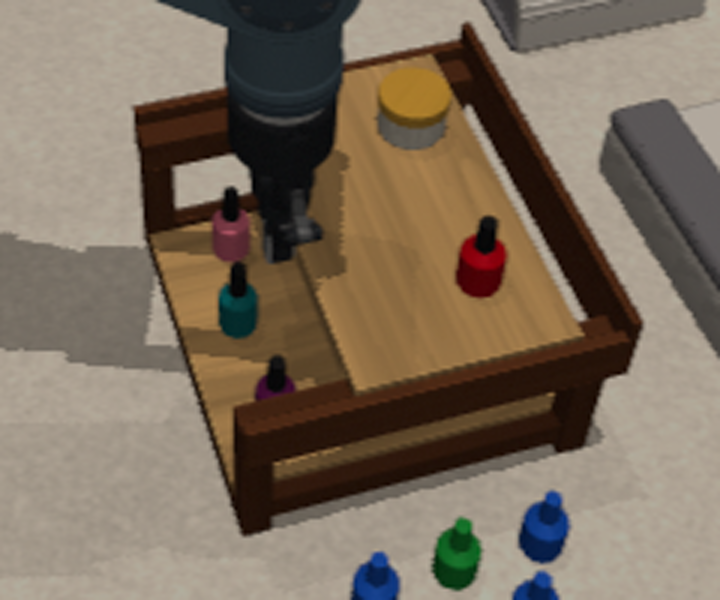

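The edge is still at row 304 against the fingers and the bottles below are clear. About 11–16 mm remain, so I go slower.

step_arm(plan=[[[0,-0.0015,0],[0,0,0]],[[0,-0.003,0],[0,0,0]],[[0,-0.0045,0],[0,0,0]],[[0,-0.006,0],[0,0,0]],[[0,-0.007,0],[0,0,0]]])

```text
time_s: 6.2
eef_pos: [0.572, -0.119, 0.1434]
eef_rot: [0.0, -0.681, 0.733, -0.0]
wrist_force: [-1.7, 0.7, 1.1]
opening: 0.001
```

step_arm(plan=[[[0,-0.001,0],[0,0,0]],[[0,-0.002,0],[0,0,0]],[[0,-0.003,0],[0,0,0]]])

```text
time_s: 6.5
eef_pos: [0.5749, -0.1192, 0.1433]
eef_rot: [0.0, -0.681, 0.732, -0.0]
wrist_force: [-2.5, 0.0, 1.7]
opening: 0.001
```

```bash
python3 go.py 0.580 -0.118 0.144; python3 - <<'E'
from h import *
for n in ['side','wrist']: shot(n,n+'5.png')
a=cv2.imread('pics/side5.png')[180:380,240:480]; cv2.imwrite('pics/sidez5.png',cv2.resize(a,None,fx=3,fy=3,interpolation=cv2.INTER_CUBIC))
E
```

```text
pos [ 0.5749 -0.1192  0.1433] shift [-0.0016 -0.005  -0.0007] turn [-0.002  -0.0011 -0.0662]
F [-2.5431  0.0125  1.732 ] t 6.5 open 0.0013617068443447513 tip 0.008 q6 [-0.4064  0.3086  1.6567 -0.      1.1763  1.2375]
```

View pics/wrist5.png

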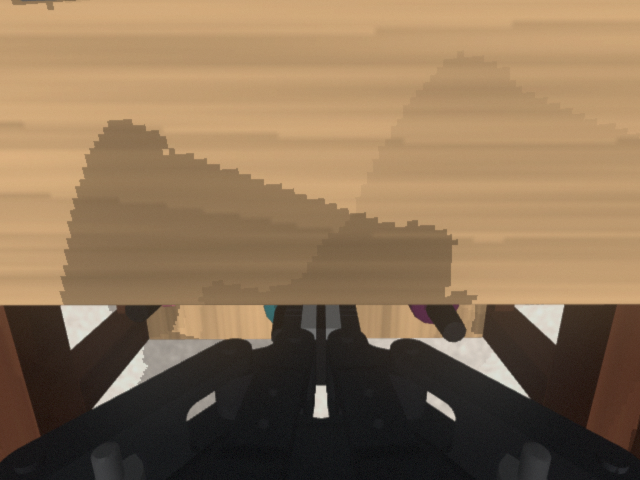

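View pics/sidez5.png

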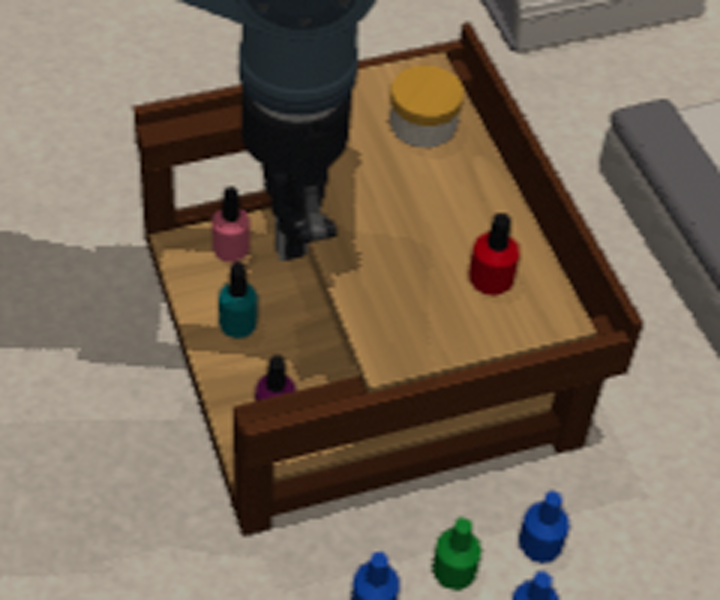

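Still riding (edge row 304, board top above the guide strip). I continue in 1 mm steps, checking the force each time.

step_arm(plan=[[[0,-0.001,0],[0,0,0]],[[0,-0.002,0],[0,0,0]]])

```text
time_s: 6.8
eef_pos: [0.5768, -0.1193, 0.1432]
eef_rot: [-0.0, -0.681, 0.732, 0.0]
wrist_force: [-1.9, -0.1, 0.8]
opening: -0.001
```

```bash
cat > see.py <<'E'
from h import *
import sys
a=shot('wrist','w%s.png'%sys.argv[1]);g=cv2.cvtColor(a,cv2.COLOR_RGB2GRAY).astype(float)
for u in (85,220,420,550):
    col=np.abs(np.diff(g[280:345,u-2:u+3].mean(1))); print(u,280+np.argmax(col),end='; ')
o=telemetry.get_obs();print(o['eef_pos'],o['wrist_force'],o['time_s'])
E
python3 see.py 6
```

```text
85 304; 220 340; 420 340; 550 304; [ 0.57699588 -0.11930743  0.143251  ] [-1.40301885  0.01603237  0.16188822] 6.85
```

step_arm(plan=[[[0,-0.0007,0],[0,0,0]],[[0,-0.0014,0],[0,0,0]],[[0,-0.002,0],[0,0,0]]])

```text
time_s: 7.15
eef_pos: [0.5789, -0.1195, 0.1432]
eef_rot: [-0.0, -0.681, 0.732, -0.0]
wrist_force: [-1.4, -0.0, 0.4]
opening: -0.004
```

```bash
python3 see.py 7
```

```text
85 297; 220 340; 420 340; 550 304; [ 0.5789319  -0.11953749  0.14323185] [-1.42865136  0.32494064  0.33732481] 7.2
```

View pics/w7.png

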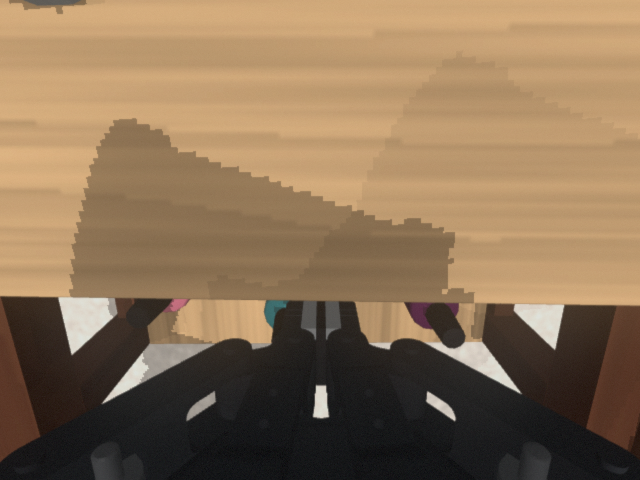

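The left end has dropped (edge row 297 at the left, 304 at the right). The right end still rides, so I nudge on slowly.

step_arm(plan=[[[0,-0.0005,0],[0,0,0]],[[0,-0.001,0],[0,0,0]],[[0,-0.0015,0],[0,0,0]]])

```text
time_s: 7.5
eef_pos: [0.5803, -0.1196, 0.1432]
eef_rot: [-0.0, -0.681, 0.733, 0.0]
wrist_force: [-1.7, -0.7, -0.6]
opening: -0.003
```

```bash
python3 see.py 8
```

```text
85 297; 220 340; 420 340; 550 303; [ 0.58041163 -0.11963466  0.14322965] [-0.82383107 -0.25160156  0.14252243] 7.55
```

View pics/w8.png

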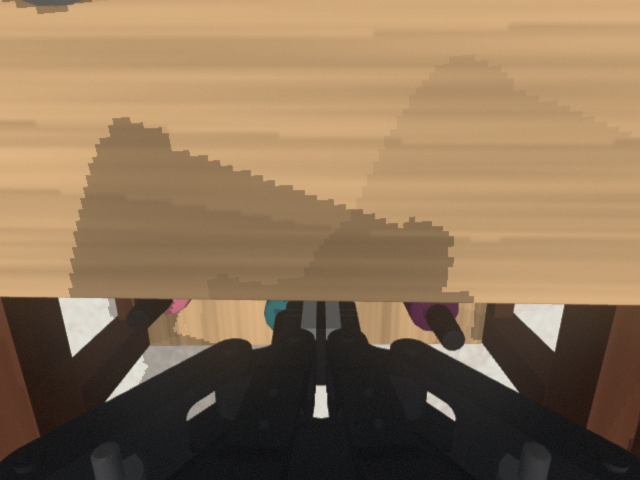

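step_arm(plan=[[[0,-0.0005,0],[0,0,0]],[[0,-0.001,0],[0,0,0]],[[0,-0.0015,0],[0,0,0]]])

```text
time_s: 7.85
eef_pos: [0.5818, -0.1197, 0.1433]
eef_rot: [-0.0, -0.681, 0.732, 0.0]
wrist_force: [-2.3, -0.2, 0.6]
opening: 0.003
```

```bash
python3 see.py 9
```

```text
85 296; 220 340; 420 340; 550 296; [ 0.58187806 -0.11969175  0.14331946] [-1.87599731  0.17657468  0.12139166] 7.9
```

View pics/w9.png

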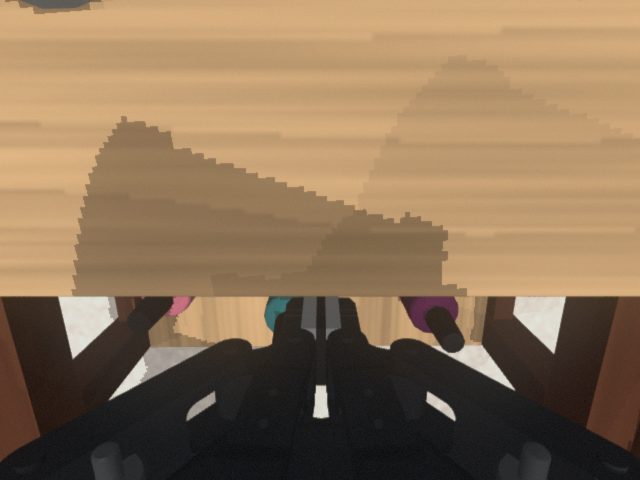

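Both front corners have dropped (row 296 across). I back off slowly and straight, then check.

step_arm(plan=[[[0,0,0],[0,0,0]],[[0,0.002,0],[0,0,0]],[[0,0.006,0],[0,0,0]],[[0,0.014,0],[0,0,0]],[[0,0.024,0],[0,0,0]]])

```text
time_s: 8.4
eef_pos: [0.5573, -0.1179, 0.1433]
eef_rot: [0.0, -0.681, 0.732, -0.0]
wrist_force: [0.0, 0.0, -0.1]
opening: -0.0
```

step_arm(plan=[[[0,0.02,0],[0,0,0]],[[0,0.05,0],[0,0,0]],[[0,0.08,-0.01],[0,0,0]],[[0,0.11,-0.03],[0,0,0]],[[0,0.14,-0.06],[0,0,0]]])

```text
time_s: 8.9
eef_pos: [0.4153, -0.1067, 0.2022]
eef_rot: [-0.001, -0.681, 0.732, 0.002]
wrist_force: [1.1, 0.1, 0.5]
opening: -0.001
```

step_arm(plan=[[[0,0.02,-0.03],[0,0,0]],[[0,0.02,-0.05],[0,0,0]],[[0,0.02,-0.06],[0,0,0]],[[0,0.02,-0.06],[0,0,0]],[[0,0.02,-0.06],[0,0,0]]])

```text
time_s: 9.4
eef_pos: [0.398, -0.106, 0.2623]
eef_rot: [-0.0, -0.681, 0.732, 0.001]
wrist_force: [-0.7, -0.3, -1.5]
opening: 0.001
```

```bash
python3 - <<'E'
from h import *
for n in ['side','top','wrist']: shot(n,n+'e.png')
a=cv2.imread('pics/sidee.png')[180:380,240:480]; cv2.imwrite('pics/sideze.png',cv2.resize(a,None,fx=3,fy=3,interpolation=cv2.INTER_CUBIC))
a=cv2.imread('pics/tope.png')[150:310,270:470]; cv2.imwrite('pics/topze.png',cv2.resize(a,None,fx=4,fy=3.75,interpolation=cv2.INTER_CUBIC))
o=telemetry.get_obs();print(o['eef_pos'],o['wrist_force'],o['time_s'])
E
```

```text
[ 0.39780445 -0.10586993  0.26179973] [ 0.57235212  0.42310416 -0.45463629] 9.55
```

View pics/sideze.png

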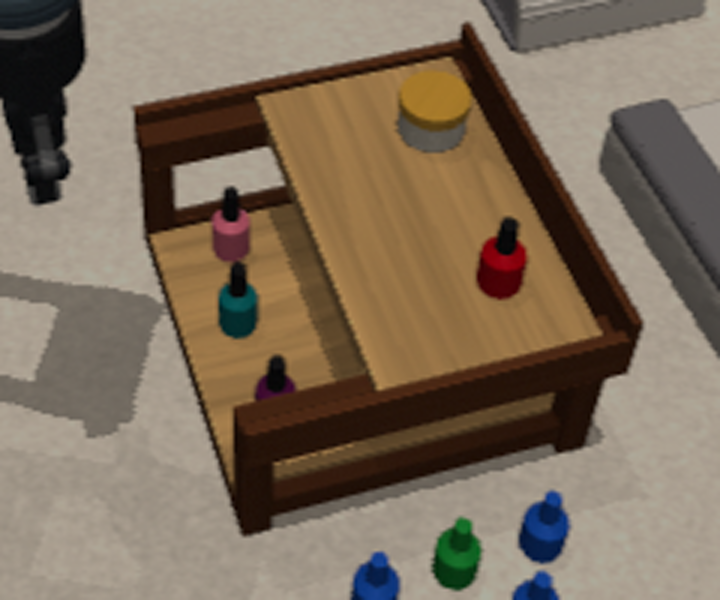

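View pics/topze.png

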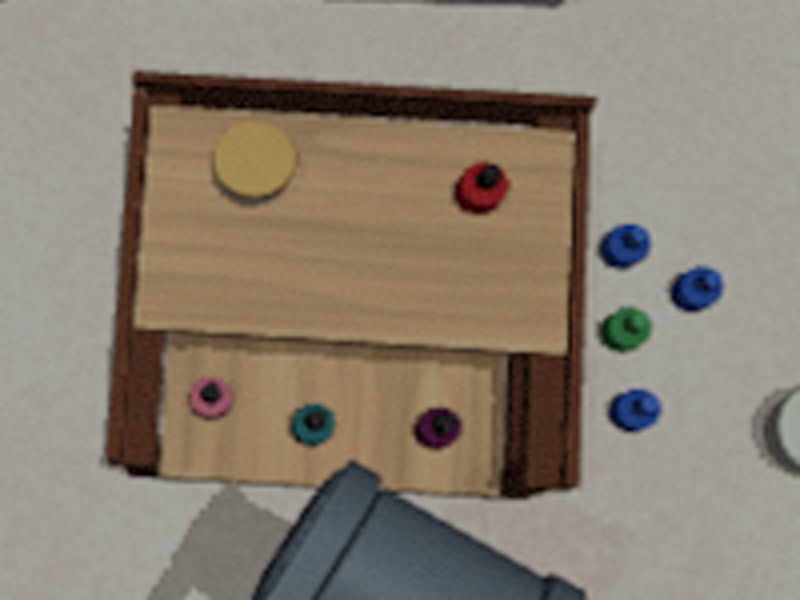

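View pics/wriste.png

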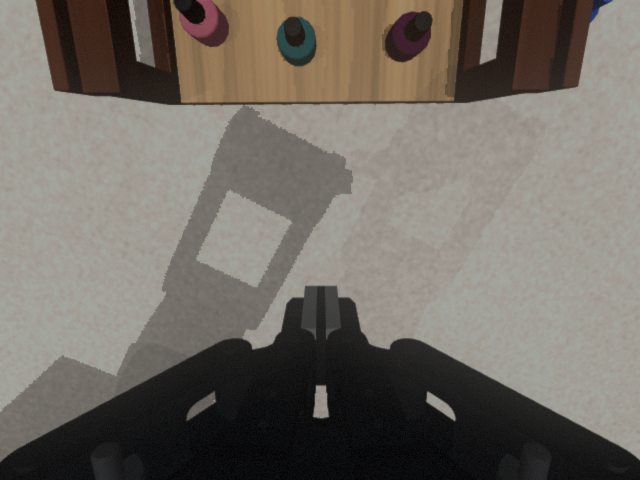

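The hand is clear and everything stands. I triangulate the corner heights before and after to check that the board lies flat.

```bash
python3 - <<'E'
from fit import *
np.set_printoptions(precision=4,suppress=True)
T=lambda x,y:(270+x/4,150+y/3.75)
b={'FL':(T(127,410),(260+123/3,180+35)),'FR':(T(565,435),(260+232/3,180+135)),'RL':(T(145,183),(260+325/3,180+68/3)),'RR':(T(572,207),(415,180+350/3))}
e={'FL':(T(133,328),(240+258/3,180+97/3)),'FR':(T(567,355),(240+380/3,180+388/3)),'RL':(T(150,105),(240+452/3,180+57/3)),'RR':(T(577,132),(240+603/3,180+332/3))}
for D in (b,e):
    for k,(t,s) in D.items():
        f=lambda p:np.concatenate([proj('top',p)[0]-t,proj('side',p)[0]-s]); r=least_squares(f,[.6,-.1,.15]); print(k,r.x,'res',r.fun)
for h,o in ((.157,b),(.150,e)):
    ob=[]
    for k,(t,s) in o.items():
        p=(-.085 if k[0]=='F' else .085,.15 if k[1]=='L' else -.15,h); ob+=[('top',p,t),('side',p,s)]
    print(fit(ob)[0])
for t in ['shelf_board','gel_jar','red_polish','pink_polish']:
    print(t,nets.boxes_of(t,'top')[:2])
E
python3 - <<'E'
import cv2
a=cv2.imread('pics/sidee.png')[185:325,310:460]; cv2.imwrite('pics/z.png',cv2.resize(a,None,fx=4,fy=4,interpolation=cv2.INTER_CUBIC))
E
```

```text
FL [0.5424 0.0365 0.1558] res [ 0.1971 -1.06   -0.9345  0.1817]
FR [ 0.5212 -0.2616  0.1575] res [ 0.0919 -0.4651 -0.3474  0.0718]
RL [0.7142 0.0243 0.1511] res [ 0.2808 -1.1909 -1.0495  0.2591]
RR [ 0.692  -0.2734  0.1547] res [ 0.1432 -0.5686 -0.4268  0.1126]
FL [0.6051 0.0327 0.1468] res [ 0.2536 -1.2429 -1.0942  0.2335]
FR [ 0.5829 -0.2666  0.1531] res [ 0.2872 -1.3214 -0.9878  0.2246]
RL [0.7751 0.0211 0.1469] res [ 0.2197 -0.8695 -0.7662  0.2028]
RR [ 0.75   -0.279   0.1558] res [ 0.2216 -0.8202 -0.6161  0.1745]
[ 0.6168 -0.1189 -0.0724]
[ 0.6785 -0.123  -0.0708]
shelf_board [{'extent': [303.2, 180.2, 415.3, 247.4], 'score': 0.75}]
gel_jar [{'extent': [321.8, 183.4, 344.3, 206.7], 'score': 0.95}]
red_polish [{'extent': [321.5, 180.1, 344.6, 206.6], 'score': 0.64}, {'extent': [438.6, 222.0, 448.8, 231.8], 'score': 0.41}]
pink_polish [{'extent': [320.3, 252.4, 329.4, 263.5], 'score': 0.55}]
```

View pics/z.png

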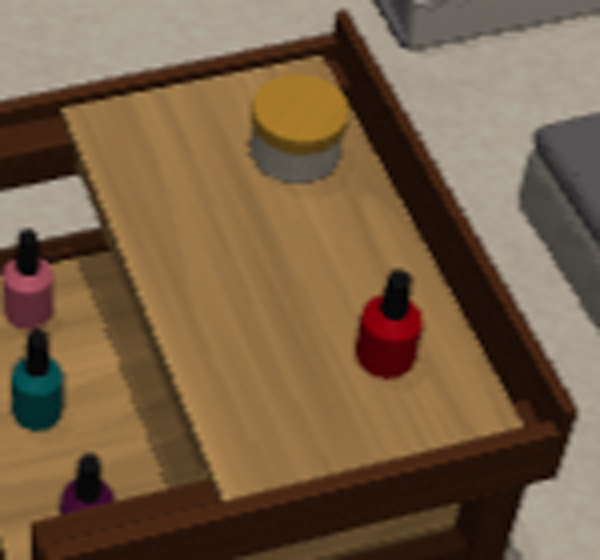

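The right rear corner height is ambiguous, because the near guide strip hides that edge in the side view. I look from above with the wrist camera before handing in.

step_arm(plan=[[[0,0,-0.035],[0,0,0]],[[0,-0.02,-0.07],[0,0,0]],[[0,-0.05,-0.1],[0,0,0]],[[0,-0.08,-0.13],[0,0,0]],[[0,-0.11,-0.15],[0,0,0]]])

```text
time_s: 10.25
eef_pos: [0.5096, -0.1145, 0.4156]
eef_rot: [0.0, -0.681, 0.732, -0.001]
wrist_force: [0.9, 0.2, 0.0]
opening: 0.0
```

step_arm(plan=[[[0,-0.03,0],[0,0,0]],[[0,-0.05,0],[0,0,0]],[[0,-0.05,0],[0,0,0]],[[0,-0.05,0],[0,0,0]]])

```text
time_s: 10.65
eef_pos: [0.5576, -0.1178, 0.4123]
eef_rot: [-0.0, -0.681, 0.732, 0.001]
wrist_force: [-1.1, -0.2, -0.0]
opening: -0.004
```

```bash
python3 - <<'E'
from h import *
o=telemetry.get_obs();print(o['eef_pos'],o['time_s'],viewer.get_calibration('wrist'))
a=shot('wrist','wf.png')
E
```

```text
[ 0.5576171  -0.11783916  0.41234338] 10.65 {'K': array([[365.33047203,   0.        , 320.53630834],
       [  0.        , 365.33047203, 237.61052003],
       [  0.        ,   0.        ,   1.        ]]), 'origin': array([ 0.63050804, -0.12432097,  0.54670036]), 'orientation': array([-0.6736118 ,  0.09978006, -0.10738931,  0.72440225])}
```

View pics/wf.png

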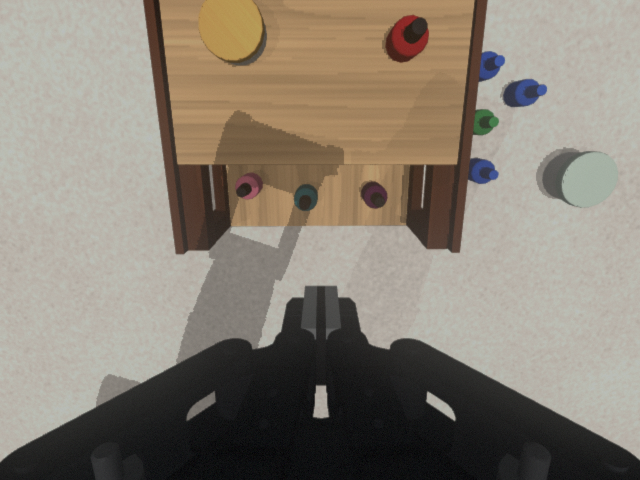

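step_arm(plan=[[[0,-0.03,0],[0,0,0]],[[0,-0.06,0],[0,0,0]],[[0,-0.08,0],[0,0,0]],[[0,-0.09,0],[0,0,0]],[[0,-0.09,0],[0,0,0]]])

```text
time_s: 11.2
eef_pos: [0.6476, -0.1246, 0.4129]
eef_rot: [-0.0, -0.681, 0.733, 0.0]
wrist_force: [-0.2, 0.7, 0.5]
opening: 0.002
```

```bash
python3 - <<'E'
from h import *
o=telemetry.get_obs();print(o['eef_pos'],o['time_s'],viewer.get_calibration('wrist'))
a=shot('wrist','wg.png')
b=a[30:290,130:510,::-1];cv2.imwrite('pics/wgz.png',cv2.resize(b,None,fx=2.1,fy=2.1,interpolation=cv2.INTER_CUBIC))
E
```

```text
[ 0.64757362 -0.12463755  0.41288496] 11.2 {'K': array([[365.33047203,   0.        , 320.53630834],
       [  0.        , 365.33047203, 237.61052003],
       [  0.        ,   0.        ,   1.        ]]), 'origin': array([ 0.72030129, -0.13106616,  0.54734256]), 'orientation': array([-0.67353122,  0.099495  , -0.10683033,  0.72459901])}
```

View pics/wgz.png

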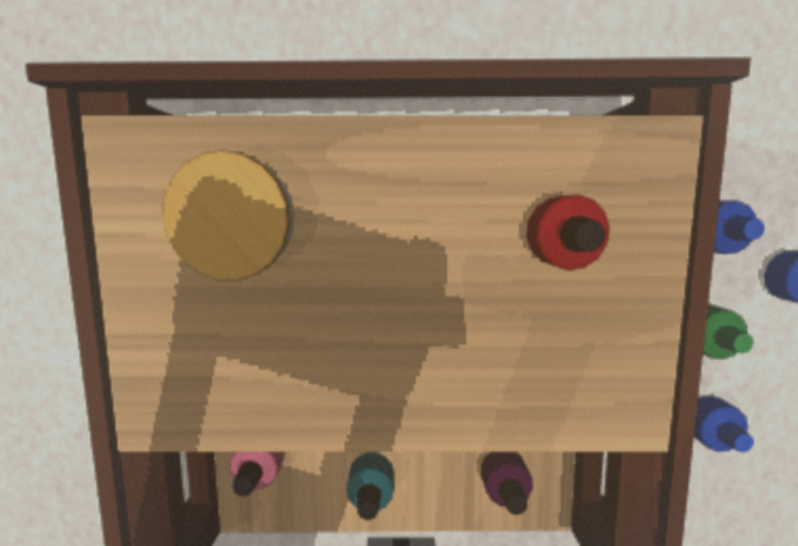

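```bash
python3 - <<'E'
from h import *
from scipy.spatial.transform import Rotation as R
np.set_printoptions(precision=4,suppress=True)
c=viewer.get_calibration('wrist');q=c['orientation'];Rw=R.from_quat([q[1],q[2],q[3],q[0]]).as_matrix()@np.diag([1,-1,-1.])
g=cv2.GaussianBlur(cv2.imread('pics/wg.png')[:,:,1],(0,0),.8).astype(float)
f=lambda x,y:np.array([130+x/2.1,30+y/2.1])-0.25
P=dict(RL=f(82,115),RR=f(703,116),FR=f(673,451),FL=f(118,451))
def line(a,b):
    a,b=P[a],P[b];d=(b-a)/np.linalg.norm(b-a);n=np.array([-d[1],d[0]]);pts=[]
    for t in np.linspace(.06,.94,60):
        p=a+t*(b-a);s=np.arange(-4,4.01,.1);xy=(p+s[:,None]*n).astype(np.float32)
        v=cv2.remap(g.astype(np.float32),xy[:,0][None],xy[:,1][None],cv2.INTER_LINEAR)[0]
        pts.append(p+s[np.argmax(np.abs(np.gradient(v)))]*n)
    vx,vy,x,y=cv2.fitLine(np.array(pts,np.float32),cv2.DIST_HUBER,0,.01,.01).ravel()
    return np.cross([x,y,1],[x+vx,y+vy,1])
L={k:line(*k) for k in [('RL','RR'),('RR','FR'),('FR','FL'),('FL','RL')]}
def X(a,b): p=np.cross(L[a],L[b]);return p[:2]/p[2]
cor=np.array([X(('FL','RL'),('RL','RR')),X(('RL','RR'),('RR','FR')),X(('RR','FR'),('FR','FL')),X(('FR','FL'),('FL','RL'))])
print(cor);print(np.array(list(P.values())))
obj=np.array([[.085,.15,0],[.085,-.15,0],[-.085,-.15,0],[-.085,.15,0]])
ok,rv,tv=cv2.solvePnP(obj,cor,c['K'],None,flags=cv2.SOLVEPNP_ITERATIVE)
M=Rw@cv2.Rodrigues(rv)[0];t=Rw@tv.ravel()+c['origin'];print('top centre',t,'z axis',M[:,2],'yaw',np.degrees(np.arctan2(M[1,0],M[0,0])));print((obj@M.T+t))
pr=cv2.projectPoints(obj,rv,tv,c['K'],None)[0].reshape(-1,2);print(pr-cor)
# hypotheses: fit x,y,yaw with given corner heights
from scipy.optimize import least_squares
def hyp(z):
    def fn(s):
        r=R.from_euler('z',s[2]).as_matrix();p=obj@r.T+[s[0],s[1],0];p[:,2]=z
        v=(p-c['origin'])@Rw;u=v@c['K'].T;return (u[:,:2]/u[:,2:]-cor).ravel()
    b=least_squares(fn,[.68,-.12,-.07]);return b.x,np.sqrt((b.fun**2).mean())
for n,z in dict(flat=[.15]*4,RRup=[.15,.157,.15,.15],right_up=[.15,.157,.157,.15],rear_up=[.157,.157,.15,.15],high=[.157]*4).items(): print(n,hyp(np.array(z)))
E
```

```text
[[167.9815  84.0604]
 [464.422   84.3952]
 [447.6432 244.6119]
 [185.9123 244.6119]]
[[168.7976  84.5119]
 [464.5119  84.9881]
 [450.2262 244.5119]
 [185.9405 244.5119]]
top centre [ 0.6769 -0.1238  0.1492] z axis [ 0.0023 -0.002   1.    ] yaw -4.212717471579663
[[ 0.7727  0.0196  0.1493]
 [ 0.7506 -0.2796  0.1487]
 [ 0.5811 -0.2671  0.1491]
 [ 0.6031  0.0321  0.1497]]
[[ 0.0226  0.1876]
 [ 0.1089  0.0923]
 [ 0.0644 -0.1854]
 [-0.2129 -0.1315]]
flat (array([ 0.6769, -0.1237, -0.0734]), np.float64(0.2691157117261045))
RRup (array([ 0.6766, -0.1229, -0.0728]), np.float64(1.0304261052892794))
right_up (array([ 0.677 , -0.1224, -0.0722]), np.float64(1.328095468056494))
rear_up (array([ 0.6762, -0.1237, -0.0735]), np.float64(1.5758941824660546))
high (array([ 0.677 , -0.1237, -0.0734]), np.float64(2.251298602329341))
```

Flat at z ≈ 0.150 fits best by a wide margin, and the board is level within 0.003 rad. I hand in.

```bash
python3 -c "
from bench import ticket
print(ticket.hand_in())"
```

```text
the job is handed in; nothing more can be done
None
```

I pushed the board back about 60 mm with the shut fingertips, at 25 mm/s or less. The wrist force I read stayed under about 3 N. The left side dropped first, then the right after about 3 mm more. I then drew the hand straight back and handed in at about 11 s.

**Last checks:**
- **Board:** the wrist-camera fit puts the top of the board at 0.149 m, against 0.150 expected when seated. It is level within about 0.003 rad and square to the rack within about 0.2°.
- **Jar and bottles:** the jar and red bottle stand upright on the board. The pink, teal and plum bottles and the table things in view looked unmoved. I did not measure the buffer block, cream tub or brush pot again, but the arm stayed clear of them.

**Checks that disagreed:**
- **Right rear corner:** triangulating from the side and top cameras put it about 6 mm too high. I put that down to the near guide strip hiding that edge. The wrist-camera fit clearly favoured the board being flat over that corner being up.
- **Detector:** in the final top view it reported the gel jar as the red bottle, with a low score, so I checked the red bottle by eye in the pictures.

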